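Pack the last finds box and bolt down the transit case

TASK

Pack the finds case for transport: set the last small finds box, the one lying on the bench, squarely on top of the two like it in the case without dropping it, and let it go. Then swing the lid down onto the case and fasten it: push the captive tee-bar bolt down against its spring, keep pushing while you turn it clockwise until its thread catches, and screw it fully home. Leave the larger carton, the pot and the bottles where they are.

Things in the scene. Friction and masses are not known exactly. Their poses are not given: they have to be found in the camera images.
- case: open plywood transit case fixed on the bench, 240 (its x) x 180 (its y) x 125 mm high, walls 9, floor 12 mm; origin at the centre of its underside. The lid is hinged along the +y rim. Finds boxes stand in the -x half; foam with a jar, 105 mm high, fills the +x half. Inside the middle of the -y wall a wooden bolt block (x -22 to 22, y -81 to -38 mm, flush with the rim) holds the bolt's nut.
- lid_hinge (a point): middle of the lid's hinge line: on the case at x = 0, y = +90, z = 125 mm; the line runs along the case's x, and the lid's underside lies in it
- lid (a joint): angle of the plywood lid (240 x 180 x 12 mm, 0.35 kg), rad: 0 shut on the rim, 1.57 upright, 1.9 the stop. It starts open, standing on the case's +y side, tilted outwards. A stiff friction hinge (0.5 N m) holds it wherever it is left: push it all the way down. Shut, its top is 137.5 mm above the bench.
- nut_mouth (a point): where the bolt enters the nut in the bolt block: case x = 0, y = -60, z = 122 mm. The nut catches the thread at only one place in the turn, which cannot be seen and differs each time.
- bolt (a joint): how far the bolt is down, m: 0 up on its spring (4 N there, 7 N down), 0.016 home, a stop. Lid shut: free to about 0.0045, there the thread rests on the nut; at one place in the turn it drops into the nut, to 0.011 or more; 250 to 300 degrees clockwise from above then draw it to 0.016, where it jams. Let go early, it springs up to where the thread holds it. Light to turn until tight.
- knob: the bolt's black tee-bar knob on the lid, 150 mm from the hinge line: round skirt, 64 mm diameter, 6 thick, with a bar on it 72 long (along its x), 10 wide, 16 high, and an 18 mm hub, 17 high. Origin on the axis on the skirt's upper face, z away from the lid; lid shut and bolt up: 23 mm above the lid's top. Press on the skirt beside the bar, turn by pushing the bar round or gripping it.
- box_last: the last finds box, on the bench to the right: closed grey-board box, 80 (x) x 60 (y) x 34 mm high, about 0.2 kg; origin at the centre of its underside
- box_mid: upper one of the two equal finds boxes already stacked in the case, 80 x 60 x 34 mm; origin at the centre of its underside. The last box goes on top of it, long sides along long sides.
- box_low: lower one of the two, on the case's floor, same size and origin; both are loose
- carton: another closed grey-board box, larger: 105 x 80 x 60 mm, on the bench to the right; not part of the job, leave it
- pot: half-restored pot, 134 mm high, 120 mm wide, on a white foam rest 35 mm high at the left back; origin at its underside; leave it
- glue_bottle: white glue bottle, 36 mm diameter, 95 mm high, standing on the bench at the left front; leave it
- solvent_bottle: amber bottle, 60 mm diameter, 170 mm high, at the right back; leave it
Mind the look-alikes: they are no part of the job. Leave any black or brown look-alike of the box_last alone.

How it is judged:
By the outcome, as a careful person would: the job done as asked, in the order asked, and still so for the second after the job is handed in, with the robot touching nothing.
It also fails if it takes over 72 s, if anything falls off the work surface, if the arm or the gripper's body presses on something with over 40 N, if the wrist force passes 120 N, or if a joint passes its speed limit or range.

ROBOT

A 6-joint arm with a two-finger parallel gripper is mounted at the origin on the work surface. World frame = base frame: x ahead of the robot, y to its left, z up, the work surface at z = 0. Lengths are in m, angles in degrees, forces in N, time in s.
With the tool pointing down it reaches from about 0.425 to 1.125 m from the base axis. Payload 14.9 kg.
Tool frame: the origin (TCP) lies on the centre line of the jaws, within the pads' length; the fingertips stand 19 mm ahead of it and the grasp point (between the pads) is the TCP; z points along the fingers, y is the line along which they close (so a half turn about z gives the same grasp; the last joint's range is limited). The gripper opens to 91 mm and grips with 3 to 60 N. Pads are 32 mm wide; open, the fingers measure 118 mm over their backs; the gripper's body (76 mm by 178 mm) begins 60 mm behind the grasp point.
Start: joints at [71.889, 21.709, 99.362, -0, 58.929, -1.908], TCP at [0.195, 0.672, 0.233] pointing down, gripper open.
Joint ranges: [-158.91, 158.91], [-42.39, 125.64], [0.06, 152.35], [-60.88, 240.88], [17.5, 164.5], [-176.32, 176.32]. Speed limits (degrees/s): [108.29, 108.29, 136.94, 180, 180, 180].

INTERFACE

Orientations are given as [roll, pitch, yaw] about the fixed x, y, z axes, in that order (R = Rz(yaw) Ry(pitch) Rx(roll)).
In Python, from rig import manip, cams, job gives the robot as it stands.
- The arm moves only by the shell command python3 -m crank 'ROWS' [FORCE]. ROWS is JSON, one flat list of numbers, 5 for each row, row after row: the finger opening in mm, from 0 to 91.2, then the shift along the tool's x, y, z in units of 30 mm (1.0 is 30 mm), then the turn about the tool's z in units of 6 degrees (1.0 is 6 degrees). In form: [fingers, tx, ty, tz, yaw, fingers, tx, ty, tz, yaw, ...]. A call has exactly 5 rows; each row shifts and turns the commanded pose from where the row before left it, along the tool's axes as they then stand; what a row does not reach is not made up. A row lasts 1/10 s, in which the tool goes at most 50 mm and 8.59 degrees, less where a joint would pass 70% of its speed; a pose out of reach is approached as far as the arm can. A call is refused whole if a number of a shift passes 1 or a number of a turn 1, either way. A call with a gripper value outside its range is refused whole. The fingers move at their own pace and stop on an object; FORCE is the grip in N (left out, the last holds). Time passes only in rows, so rows that do not move let the fingers close, or fill a call up. It gives the time, the measured TCP pose, the force, the opening and the grip force at its end, in the units of the state.
- manip.observe(): the state, without advancing time (a new reading comes with each control period).
- cams.capture(name): name is "scene" or "top"; returns (picture, depth): 400x640x3 uint8, blue, green, red; 400x640 float32, m along the optical axis (not along the pixel's ray), 0 where there is no reading.
- cams.camera_info(name): a dict with "vertical_fov" (degrees; the focal length in pixels is half the picture's height over the tangent of half this angle, whatever the lens; pixels are square), "cx", "cy" (the principal point, pixels), "k1" (the pictures are not rectified: a ray, as slopes to the right and down, at radius r is drawn at 1 + k1 r^2 times it, then the intrinsics apply), "rvec" (rotation vector, rad) and "tvec" (3), from world to camera coordinates, as OpenCV has them. Camera axes: x right, y down, z forward; pixel columns grow to the right and rows downward; lengths in m; the calibration is good to about 2 mm. A picture is of the moment at which its call begins. camera_info takes no time and is no camera call.
- job.sign_off(): hands the job in; it is judged then, once.
The state is a dict: "time": time; "joint_pos": joint angles; "dq": joint speeds; "joint_efforts": joint torques, N m; "position": TCP position; "ee_rot": TCP orientation; "ft_force": force on the tool from outside, world axes, zero at the start; "torque": the same for the moment, N m; "width": finger opening in m; "grasp_force": force on a finger pad.
Only numpy, scipy, OpenCV 4.12 (cv2) and the standard library are available. Lean on these libraries where they do the work, as an engineer would, in place of code of your own. Each camera call takes 0.05 s, during which the arm holds its last target. There are 200 camera calls.

## Working session

There is one attempt and no reset: what is moved stays moved. The work goes in short steps, Python scripts to look and compute and a shell command to move; the robot and the scene stay as the last step left them, time stands still between calls to the robot, and variables do not carry over. Pictures are saved under pics/ and viewed, at most 10 in all, crops included, and the job is handed in when it is done.

```bash
mkdir -p pics; ls; cat > h.py <<'E'
import numpy as np, cv2
from rig import manip, cams, job
from scipy.spatial.transform import Rotation as R
def K(n):
    i=cams.camera_info(n); f=200/np.tan(np.radians(i["vertical_fov"])/2)
    return i,np.array([[f,0,i["cx"]],[0,f,i["cy"]],[0,0,1.]]),np.array([i["k1"],0,0,0,0.])
def cloud(n,d):
    i,k,D=K(n); v,u=np.mgrid[0:400,0:640]
    p=cv2.undistortPoints(np.stack([u,v],-1).reshape(-1,1,2).astype(float),k,D).reshape(400,640,2)
    c=np.dstack([p*d[...,None],d]); Rm=cv2.Rodrigues(np.array(i["rvec"],float))[0]
    return (c-np.array(i["tvec"]).ravel())@Rm
def snap(n,tag):
    p,d=cams.capture(n); cv2.imwrite(f"pics/{tag}.png",p); np.save(f"/tmp/{tag}.npy",cloud(n,d)); np.save(f"/tmp/{tag}_d.npy",d); return p,d
E
python3 - <<'E'
from h import *
print(manip.observe()); 
for n in("scene","top"): print(cams.camera_info(n)); snap(n,n+"0")
E
```

```text
pics
{'time': 0.0, 'joint_pos': array([ 7.18881520e+01,  2.17399380e+01,  9.93941412e+01,  9.62210193e-04,
        5.89288925e+01, -1.90721891e+00]), 'dq': array([-0.03334383, -0.05955623,  0.02631076,  0.07898075,  0.010724  ,
       -0.0407123 ]), 'joint_efforts': array([ 1.52294924e-03, -7.63709807e+01, -4.34370160e+01,  6.50352077e-02,
        4.23942518e-02, -1.03171951e-04]), 'position': array([0.19522812, 0.67184498, 0.23228357]), 'ee_rot': array([-1.79937091e+02, -2.91892123e-03,  1.63794872e+02]), 'ft_force': array([-0.16630324,  0.33508018,  0.08607963]), 'torque': array([0.02176607, 0.00434295, 0.04123003]), 'grasp_force': 0.0, 'width': 0.09132767995247253}
{'vertical_fov': 43.970359958035495, 'cx': 311.20578550325655, 'cy': 193.62109933946152, 'k1': 0.03843625548267546, 'rvec': array([ 1.38263461,  2.15789339, -0.91104852]), 'tvec': array([ 0.20406045, -0.26181973,  1.76018045])}
{'vertical_fov': 56.75076046764893, 'cx': 319.1870367781301, 'cy': 201.75464694700614, 'k1': -0.06038479764717357, 'rvec': array([ 2.13219309, -2.13079782,  0.23309272]), 'tvec': array([-0.00547568,  0.51432112,  1.02064637])}
```

View pics/scene0.png

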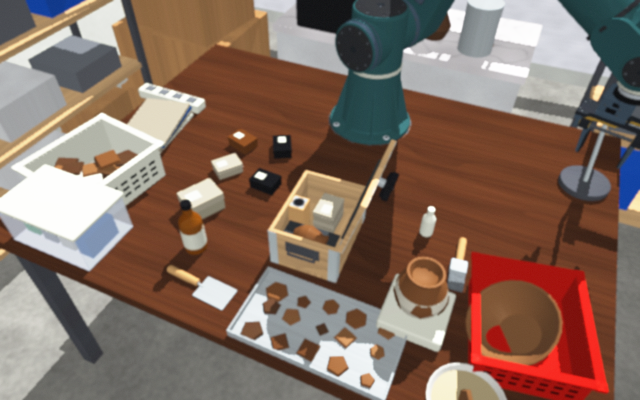

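View pics/top0.png

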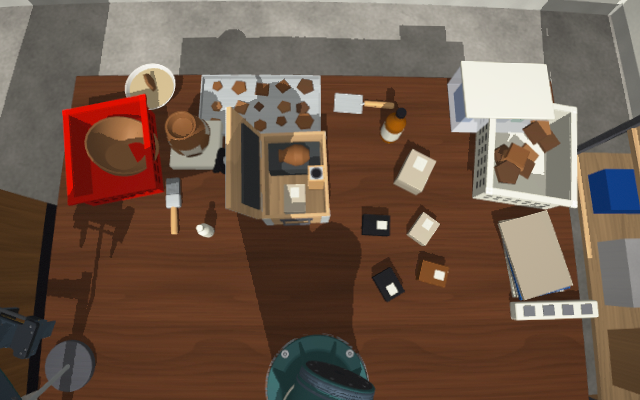

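Box_last candidates in the top view are the grey box (423,228), the carton (414,168, larger), black boxes (376,224) and (388,284), and a brown box (433,272). By the description I choose the grey one at (423,228). The case is at about (296,178), with its stack label at (296,193). The lid stands on the left, with the knob at about (219,160).

```bash
cat > m.py <<'E'
from h import *
def rect(tag,win,z0,z1,grey=None):
    P=np.load(f"/tmp/{tag}.npy"); u0,u1,v0,v1=win
    Q=P[v0:v1,u0:u1].reshape(-1,3); Q=Q[(Q[:,2]>z0)&(Q[:,2]<z1)]
    r=cv2.minAreaRect((Q[:,:2]*1000).astype(np.float32)); return len(Q),np.median(Q[:,2]).round(4),r
E
python3 - <<'E'
from m import *
P=np.load("/tmp/top0.npy")
print("box",rect("top0",(402,445,205,252),.025,.045))
print("carton",rect("top0",(390,440,140,198),.05,.07))
print("mid",rect("top0",(270,322,165,218),.06,.095))
print("rim",rect("top0",(255,340,120,232),.115,.132))
print("P rows"); 
for uv in [(296,193),(300,205),(285,185),(328,135),(328,215),(318,175),(270,215),(268,140),(316,215)]: print(uv,P[uv[1],uv[0]].round(4))
Q=P[150:180,205:240].reshape(-1,3);
for v in range(135,190,6): print([tuple((P[v,u]*1000).astype(int)) for u in range(208,244,6)])
p=cv2.imread("pics/top0.png"); cv2.imwrite("pics/c1.png",np.hstack([cv2.resize(p[100:240,190:345],None,fx=4,fy=4,interpolation=2)[:560],cv2.resize(p[200:255,400:450],None,fx=3.5,fy=10.2)[:560,:175]])[:, :795])
E
```

```text
box (577, np.float64(0.0334), ((439.795654296875, -312.330322265625), (62.29978561401367, 82.17157745361328), 54.341278076171875))
carton (941, np.float64(0.0595), ((609.59423828125, -291.0742492675781), (81.35124969482422, 105.27263641357422), 61.30607986450195))
mid (896, np.float64(0.0788), ((560.5418701171875, 55.63376235961914), (162.3241729736328, 124.6235580444336), 19.531702041625977))
rim (1448, np.float64(0.1242), ((578.6087036132812, 71.50782775878906), (244.30975341796875, 194.5737762451172), 2.2414662837982178))
P rows
(296, 193) [0.5333 0.0609 0.0801]
(300, 205) [0.499  0.0494 0.0798]
(285, 185) [0.5569 0.0924 0.0781]
(328, 135) [ 0.7376 -0.0345  0.0014]
(328, 215) [ 0.4635 -0.0266  0.1262]
(318, 175) [ 5.749e-01 -2.000e-04  1.212e-01]
(270, 215) [0.4632 0.1276 0.1257]
(268, 140) [0.6883 0.1431 0.0858]
(316, 215) [0.4635 0.0054 0.1262]
[(np.int64(694), np.int64(310), np.int64(108)), (np.int64(723), np.int64(314), np.int64(32)), (np.int64(726), np.int64(297), np.int64(25)), (np.int64(620), np.int64(214), np.int64(297)), (np.int64(623), np.int64(201), np.int64(291)), (np.
[... 1857 characters left out ...]
0)), (np.int64(522), np.int64(209), np.int64(294)), (np.int64(523), np.int64(197), np.int64(289)), (np.int64(531), np.int64(189), np.int64(259))]
[(np.int64(580), np.int64(332), np.int64(2)), (np.int64(581), np.int64(314), np.int64(0)), (np.int64(581), np.int64(295), np.int64(0)), (np.int64(507), np.int64(208), np.int64(297)), (np.int64(509), np.int64(196), np.int64(289)), (np.int64(516), np.int64(189), np.int64(261))]
[(np.int64(562), np.int64(332), np.int64(0)), (np.int64(562), np.int64(313), np.int64(0)), (np.int64(562), np.int64(295), np.int64(-1)), (np.int64(493), np.int64(207), np.int64(299)), (np.int64(495), np.int64(195), np.int64(291)), (np.int64(502), np.int64(188), np.int64(260))]
```

View pics/c1.png

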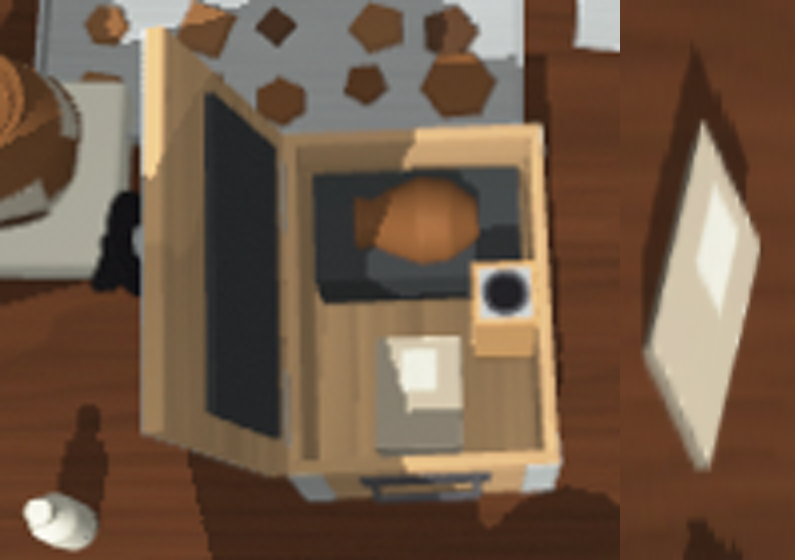

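The crop shows the case rim (290–545, 130–490) and the box_mid top at (375–463, 335–450), with its long side along case x. The bolt block hole is at (505,292), the lid carries a dark pad inside, and box_last is clean grey-board.

```bash
python3 - <<'E'
from m import *
P=np.load("/tmp/top0.npy")*1000
print("mid",rect("top0",(281,308,182,216),.074,.085))
# row/col extents of mid top
for v in range(183,216,4):
    r=P[v,275:325]; print(v,[tuple(x) for x in r[::4].astype(int).tolist()])
# rim: front edge (robot side) and back, right side edges
M=(P[...,2]>119)&(P[...,2]<130); V,U=np.nonzero(M); s=(U>255)&(U<340)&(V>120)&(V<232)
Q=P[V[s],U[s]][:,:2]
near=[];right=[];far=[]
for y in np.arange(-20,125,6):
    q=Q[abs(Q[:,1]-y)<3]
    if len(q)>2: near.append((y,q[:,0].min()))
    if len(q)>2: far.append((y,q[:,0].max()))
for x in np.arange(470,690,6):
    q=Q[abs(Q[:,0]-x)<3]
    if len(q): right.append((x,q[:,1].min()))
for n in(near,far,right):
    n=np.array(n); c=np.polyfit(n[:,0],n[:,1],1); print(c,np.std(n[:,1]-np.polyval(c,n[:,0]))); print(n.round().astype(int).tolist())
# lid foam/inner plane
S=P[130:205,243:256].reshape(-1,3);S=S[(S[:,2]>130)&(S[:,2]<320)]
c=S.mean(0);n=np.linalg.svd(S-c)[2];print("lid plane",c,n[2])
# knob dark
im=cv2.imread("pics/top0.png"); 
W=[(u,v,*P[v,u].astype(int)) for v in range(145,176,3) for u in range(212,228,2) if im[v,u].max()<50]; print(W)
E
```

```text
mid (617, np.float64(0.0798), ((520.364013671875, 64.91442108154297), (80.81144714355469, 59.618080139160156), 0.8529332280158997))
183 [(579, 127, 9), (578, 114, 14), (578, 103, 12), (579, 91, 12), (578, 78, 13), (579, 66, 12), (579, 54, 12), (578, 42, 16), (579, 30, 11), (559, 18, 92), (560, 7, 88), (559, -3, 90), (560, -14, 87)]
187 [(567, 127, 9), (566, 114, 12), (566, 102, 11), (550, 86, 81), (550, 75, 78), (551, 64, 77), (550, 52, 79), (550, 41, 80), (566, 30, 11), (560, 18, 40), (559, 6, 44), (560, -4, 40), (560, -16, 39)]
191 [(553, 126, 14), (555, 115, 6), (554, 102, 10), (539, 86, 78), (538, 74, 82), (539, 63, 77), (539, 52, 79), (538, 41, 81), (553, 30, 14), (554, 18, 13), (554, 6, 12), (554, -5, 11), (553, -17, 18)]
195 [(542, 126, 9), (541, 114, 13), (542, 102, 8), (527, 86, 79), (527, 74, 80), (527, 63, 80), (527, 52, 78), (528, 41, 78), (542, 30, 9), (543, 18, 8), (542, 6, 10), (542, -5, 9), (542, -17, 10)]
199 [(530, 126, 10), (529, 113, 14), (529, 102, 11), (516, 86, 78), (516, 74, 77), (515, 63, 85), (515, 52, 80), (516, 41, 80), (530, 30, 11), (530, 18, 11), (531, 
[... 3578 characters left out ...]
), np.int64(277)), (224, 166, np.int64(557), np.int64(223), np.int64(263)), (214, 169, np.int64(545), np.int64(241), np.int64(280)), (216, 169, np.int64(544), np.int64(236), np.int64(281)), (218, 169, np.int64(545), np.int64(232), np.int64(279)), (220, 169, np.int64(545), np.int64(228), np.int64(279)), (222, 169, np.int64(546), np.int64(224), np.int64(274)), (224, 169, np.int64(548), np.int64(221), np.int64(266)), (214, 172, np.int64(539), np.int64(242), np.int64(274)), (216, 172, np.int64(539), np.int64(237), np.int64(276)), (218, 172, np.int64(615), np.int64(303), np.int64(0)), (222, 172, np.int64(540), np.int64(225), np.int64(271)), (224, 172, np.int64(542), np.int64(222), np.int64(264))]
```

```bash
cat > plan.py <<'E'
# usage: plan.py x y z [x y z ...]  (mm) from the current pose, no turning
from h import *; import sys
s=manip.observe(); p=s["position"]*1000; yaw=s["ee_rot"][2]
print("t",round(s["time"],2),"p",p.round(1),"rot",s["ee_rot"].round(2),"j6",s["joint_pos"][5].round(1),"w",round(s["width"]*1000,1),"F",s["ft_force"].round(1),"g",round(float(s["grasp_force"]),1))
a=np.radians(yaw); X=np.array([np.cos(a),np.sin(a),0]);Y=np.array([np.sin(a),-np.cos(a),0]);Z=np.array([0,0,-1.])
v=list(map(float,sys.argv[1:]))
for i in range(0,len(v),3):
    q=np.array(v[i:i+3]); d=q-p; k=np.array([d@X,d@Y,d@Z])/30; n=int(np.ceil(max(abs(k).max(),np.linalg.norm(k)/1.6)))
    print(q,"total units",k.round(3),"n",n,"per row",(k/max(n,1)).round(3)); p=q
E
python3 plan.py 455 205 360 440 -312 250
python3 - <<'E'
from m import *
P=np.load("/tmp/top0.npy")*1000; Z=P[...,2]
L=[];Rr=[]
for v in range(188,212):
    g=np.nonzero((Z[v,278:312]>72)&(Z[v,278:312]<86))[0]+278
    L.append(P[v,g.min()][:2]);Rr.append(P[v,g.max()][:2])
for e in(L,Rr):
    e=np.array(e);c=np.polyfit(e[:,0],e[:,1],1);print(np.degrees(np.arctan(c[0])),np.polyval(c,520))
# colour edges
g=cv2.cvtColor(cv2.imread("pics/top0.png"),6); i,k,D=K("top")
E
```

```text
t 0.1 p [195.2 671.9 232.4] rot [-179.95   -0.    163.8 ] j6 -1.9 w 90.8 F [-1.   0.7 -0. ] g 0.0
[455. 205. 360.] total units [-12.658 -12.53   -4.254] n 13 per row [-0.974 -0.964 -0.327]
[ 440. -312.  250.] total units [ -4.328 -16.688   3.667] n 17 per row [-0.255 -0.982  0.216]
1.0541871455337535 94.47662665820863
0.34345406590166166 35.52296177657434
```

```bash
for i in 1 2 3; do python3 -m crank '[91,-0.844,-0.835,-0.284,0, 91,-0.844,-0.835,-0.284,0, 91,-0.844,-0.835,-0.284,0, 91,-0.844,-0.835,-0.284,0, 91,-0.844,-0.835,-0.284,0]'|tail -c 300; done
python3 plan.py 455 205 360 440 -312 200
for i in 1 2 3 4; do python3 -m crank '[91,-0.216,-0.834,0.19,0, 91,-0.216,-0.834,0.19,0, 91,-0.216,-0.834,0.19,0, 91,-0.216,-0.834,0.19,0, 91,-0.216,-0.834,0.19,0]'|tail -c 300; done
python3 plan.py 440 -312 200
```

```text
time: 0.6
position: [0.2823, 0.5152, 0.2756]
ee_rot: [-180.0, -0.0, 163.8]
ft_force: [0.4, -0.2, 0.8]
width: 0.091
grasp_force: 0.0
time: 1.1
position: [0.3689, 0.3596, 0.3183]
ee_rot: [-180.0, -0.0, 163.8]
ft_force: [1.3, -0.2, -0.6]
width: 0.0913
grasp_force: 0.0
time: 1.6
position: [0.4555, 0.204, 0.361]
ee_rot: [-180.0, -0.0, 163.8]
ft_force: [0.3, 0.7, -0.5]
width: 0.091
grasp_force: 0.0
t 1.6 p [455.5 204.  361. ] rot [-1.800e+02 -1.000e-02  1.638e+02] j6 -52.4 w 91.0 F [ 0.3  0.7 -0.5] g 0.0
[455. 205. 360.] total units [0.026 0.027 0.033] n 1 per row [0.026 0.027 0.033]
[ 440. -312.  200.] total units [ -4.327 -16.689   5.333] n 17 per row [-0.255 -0.982  0.314]
time: 2.1
position: [0.4511, 0.0752, 0.3319]
ee_rot: [-180.0, -0.0, 163.8]
ft_force: [0.3, -0.2, -0.1]
width: 0.0908
grasp_force: 0.0
time: 2.6
position: [0.4473, -0.054, 0.3034]
ee_rot: [-180.0, -0.0, 163.8]
ft_force: [0.6, 0.2, 0.4]
width: 0.0913
grasp_force: 0.0
time: 3.1
position: [0.4435, -0.1831, 0.2749]
ee_rot: [180.0, -0.0, 163.8]
ft_force: [0.7, -0.4, -0.6]
width: 0.0908
grasp_force: 0.0
time: 3.6
position: [0.4397, -0.3123, 0.2463]
ee_rot: [180.0, -0.0, 163.8]
ft_force: [1.2, 0.2, 0.5]
width: 0.0909
grasp_force: 0.0
t 3.6 p [ 439.7 -312.3  246.3] rot [ 1.7999e+02 -2.0000e-02  1.6379e+02] j6 -111.7 w 90.9 F [1.2 0.2 0.5] g 0.0
[ 440. -312.  200.] total units [-0.007  0.012  1.542] n 2 per row [-0.003  0.006  0.771]
```

```bash
python3 -m crank '[91,0,0,0.8,0.65, 91,0,0,0.8,0.65, 91,0,0,0.8,0.65, 91,0,0,0.8,0.65, 91,0,0,0.8,0.65]'|sed -n 2,4p
python3 -m crank '[91,0,0,0.8,0, 91,0,0,0.8,0, 91,0,0,0.7,0, 91,0,0,0.5,0, 91,0,0,0.4,0]'|sed -n 2,4p
python3 -m crank '[50,0,0,0,0, 50,0,0,0,0, 50,0,0,0,0, 50,0,0,0,0, 50,0,0,0,0]' 15
python3 plan.py 440 -312 130
```

```text
position: [0.4398, -0.3112, 0.1256]
ee_rot: [-180.0, -0.0, 144.1]
ft_force: [-0.3, -0.8, 0.8]
position: [0.4398, -0.3111, 0.0297]
ee_rot: [180.0, -0.0, 144.3]
ft_force: [-0.6, -1.4, 0.3]
time: 5.1
position: [0.4404, -0.3117, 0.0315]
ee_rot: [-180.0, 0.1, 144.3]
ft_force: [-1.7, -0.1, 8.0]
width: 0.0601
grasp_force: 15.0
t 5.1 p [ 440.4 -311.7   31.5] rot [-1.7999e+02  7.0000e-02  1.4430e+02] j6 -92.1 w 60.1 F [-1.7 -0.1  8. ] g 15.0
[ 440. -312.  130.] total units [ 0.006 -0.017 -3.283] n 4 per row [ 0.001 -0.004 -0.821]
```

```bash
python3 -m crank '[50,0,0,-0.3,0, 50,0,0,-1,-1, 50,0,0,-1,-1, 50,0,0,-1,-1, 50,0,0,-1,-1]'|tail -4
python3 -m crank '[50,0,0,-0.8,-1, 50,0,0,-0.8,-1, 50,0,0,-0.8,-0.115, 50,0,0,0,0, 50,0,0,0,0]'|tail -4
python3 plan.py 520.4 65 240
```

```text
ee_rot: [180.0, -0.0, 168.5]
ft_force: [0.4, -0.8, -2.5]
width: 0.0601
grasp_force: 15.0
ee_rot: [-180.0, 0.0, -179.0]
ft_force: [-0.2, -0.0, -2.0]
width: 0.0598
grasp_force: 15.0
t 6.1 p [ 439.8 -311.1  231.8] rot [-1.7998e+02  3.0000e-02 -1.7905e+02] j6 -128.7 w 59.8 F [-0.2 -0.  -2. ] g 15.0
[520.4  65.  240. ] total units [-2.894 12.491 -0.272] n 13 per row [-0.223  0.961 -0.021]
```

15 rows over, then a check.

```bash
for i in 1 2 3; do python3 -m crank '[50,-0.193,0.833,-0.018,0, 50,-0.193,0.833,-0.018,0, 50,-0.193,0.833,-0.018,0, 50,-0.193,0.833,-0.018,0, 50,-0.193,0.833,-0.018,0]'|sed -n 2p; done
python3 -m crank '[50,0,0,0.8,0, 50,0,0,0.8,0, 50,0,0,0.2,0, 50,0,0,0,0, 50,0,0,0,0]'
python3 - <<'E'
from h import *
p,d=snap("scene","s1"); q,d=snap("top","t1")
cv2.imwrite("pics/c2.png",np.hstack([cv2.resize(p[110:260,240:400],(400,375)),cv2.resize(q[110:260,240:400],(400,375))]))
P=np.load("/tmp/s1.npy")*1000
s=(P[...,0]>440)&(P[...,0]<600)&(P[...,1]>0)&(P[...,1]<130)&(P[...,2]>140)&(P[...,2]<215); print(s.sum()); print(P[s].min(0),P[s].max(0))
E
python3 plan.py 520.4 65 111
```

```text
position: [0.466, -0.1845, 0.2329]
position: [0.4928, -0.0592, 0.2357]
position: [0.5196, 0.066, 0.2383]
time: 8.1
position: [0.5206, 0.0649, 0.1862]
ee_rot: [-180.0, 0.0, -179.0]
ft_force: [0.8, -0.2, -1.2]
width: 0.0597
grasp_force: 15.0
825
[478.60020265  25.44639828 154.80377472] [565.14400424 109.509392   214.84863164]
t 8.2 p [520.9  64.9 186.7] rot [ 1.7999e+02  7.0000e-02 -1.7904e+02] j6 -86.4 w 60.2 F [ 0.2 -0.3 -1.9] g 15.0
[520.4  65.  111. ] total units [0.017 0.004 2.524] n 3 per row [0.006 0.001 0.841]
```

View pics/c2.png

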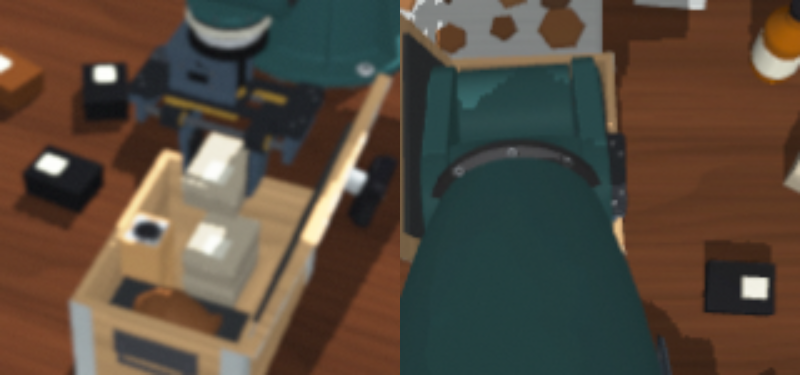

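The left half shows box_last held level above box_mid, with roughly the same orientation. I'll compare the far faces numerically, since that cancels calibration error.

```bash
python3 - <<'E'
from h import *
P=np.load("/tmp/s1.npy")*1000
for z0,z1 in((157,187),(50,78)):
    s=(P[...,0]>545)&(P[...,0]<575)&(P[...,1]>25)&(P[...,1]<105)&(P[...,2]>z0)&(P[...,2]<z1)
    Q=P[s]; c=np.polyfit(Q[:,1],Q[:,0],1); print(s.sum(),np.median(Q[:,0]),np.degrees(np.arctan(c[0])),np.percentile(Q[:,1],[1,50,99]))
E
```

```text
193 559.8830178941348 -2.6066989833438674 [38.14697952 70.37247045 97.26256492]
170 559.530268835908 -4.628016550036244 [27.19764863 68.17795835 97.89392063]
```

```bash
python3 -m crank '[50,0,0,0.6,-0.06, 50,0,0,0.6,0, 50,0,0,0.5,0, 50,0,0,0.3,0, 50,0,0,0.2,0]'|sed -n '2p;4p'
python3 -m crank '[50,0,0,0.06,0, 50,0,0,0.06,0, 50,0,0,0.06,0, 50,0,0,0.06,0, 50,0,0,0.0,0]'|sed -n '2p;4p'
```

```text
position: [0.5204, 0.065, 0.1194]
ft_force: [0.5, 0.3, -1.6]
position: [0.5204, 0.065, 0.1127]
ft_force: [-0.2, -0.4, -2.4]
```

```bash
python3 -m crank '[50,0,0,0.03,0, 50,0,0,0.03,0, 50,0,0,0,0, 50,0,0,0,0, 50,0,0,0.0,0]'|sed -n '2p;4p'
```

```text
position: [0.5206, 0.065, 0.1114]
ft_force: [-4.5, 0.1, 8.2]
```

```bash
python3 -m crank '[75,0,0,0,0, 75,0,0,0,0, 75,0,0,0,0, 75,0,0,0,0, 75,0,0,-0.3,0]'|sed -n '2p;4,5p'
python3 -m crank '[75,0,0,-0.6,0, 75,0,0,-1,0, 75,0,0,-1,0, 75,0,0,-1,0, 75,0,0,-1,0]'|sed -n '2p;4,5p'
python3 -m crank '[40,0,0,-1,0, 40,0,0,-1,0, 30,0,0,-1,0, 20,0,0,-0.5,0, 10,0,0,0,0]'|sed -n '2p;4,5p'
python3 - <<'E'
from h import *
p,d=snap("scene","s2")
cv2.imwrite("pics/c3.png",cv2.resize(p[130:270,240:420],None,fx=4,fy=4,interpolation=2))
P=np.load("/tmp/s2.npy")*1000
for z0,z1 in((84,112),(50,78)):
    s=(P[...,0]>545)&(P[...,0]<575)&(P[...,1]>25)&(P[...,1]<105)&(P[...,2]>z0)&(P[...,2]<z1)
    Q=P[s]; print(s.sum(),np.median(Q[:,0]),np.percentile(Q[:,1],[1,50,99]))
s=(P[...,0]>470)&(P[...,0]<570)&(P[...,1]>25)&(P[...,1]<105)&(P[...,2]>108)&(P[...,2]<120)
print(cv2.minAreaRect(P[s][:,:2].astype(np.float32)),np.median(P[s][:,2]))
# lid outer face / knob cloud
s=(P[...,0]>450)&(P[...,0]<710)&(P[...,1]>150)&(P[...,1]<260)&(P[...,2]>130)
print(P[s].max(0),P[s].min(0))
E
python3 plan.py 520.4 65 360
```

```text
position: [0.5198, 0.065, 0.1193]
ft_force: [-0.6, -0.1, 0.8]
width: 0.0751
position: [0.5202, 0.065, 0.2598]
ft_force: [-0.2, -0.7, -0.2]
width: 0.0747
position: [0.5211, 0.0651, 0.3649]
ft_force: [1.1, -0.8, 0.4]
width: 0.0378
170 559.9687492277105 [27.27039081 68.08785665 97.67975194]
163 559.6177003575535 [27.0723809  67.4216064  98.08899915]
((519.7344360351562, 62.211204528808594), (99.7866439819336, 71.77019500732422), 0.508030116558075) 114.95432697993533
[697.58123846 247.51486465 470.4134269 ] [451.01619951 150.07402779 130.05594232]
t 11.25 p [520.4  65.  363. ] rot [ 1.8000e+02  6.0000e-02 -1.7865e+02] j6 -86.8 w 33.9 F [-1.1  0.1 -0.5] g 0.0
[520.4  65.  360. ] total units [ 0.001 -0.     0.1  ] n 1 per row [ 0.001 -0.     0.1  ]
```

View pics/c3.png

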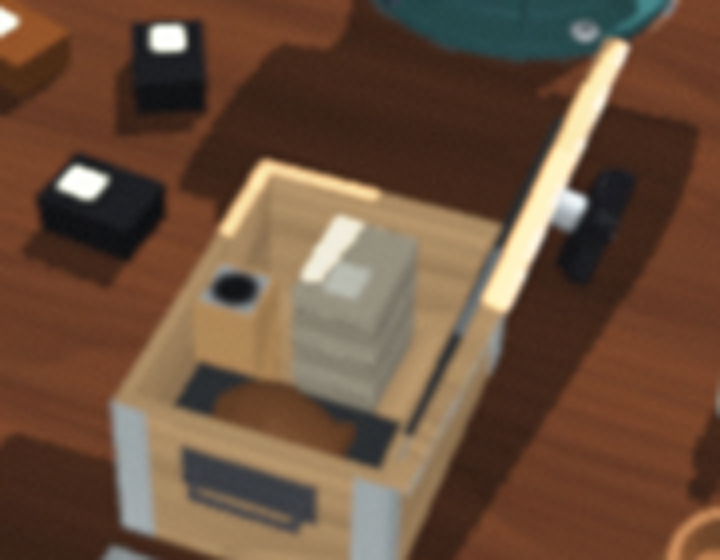

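The stack is now square: the upper box's far face and left edge match box_mid to within 0.5 mm. Next is the lid, with the fingers shut behind its outer face and away from the knob.

```bash
for i in 1 2; do python3 -m crank '[0,0.06,0.705,-0.02,0, 0,0.06,0.705,-0.02,0, 0,0.06,0.705,-0.02,0, 0,0.06,0.705,-0.02,0, 0,0.06,0.705,-0.02,0]'|sed -n 2p; done
python3 -m crank '[0,0,0,0.6,0, 0,0,0,0.6,0, 0,0,0,0.6,0, 0,0,0,0.6,0, 0,0,0,0.6,0]'|sed -n '2,5p'
python3 plan.py 498 178.5 279
```

```text
position: [0.5081, 0.1711, 0.3637]
position: [0.4966, 0.2766, 0.3666]
position: [0.4964, 0.2756, 0.2759]
ee_rot: [-179.9, -0.2, -178.7]
ft_force: [0.5, -0.0, -0.2]
width: 0.0002
t 12.75 p [496.4 275.6 275.9] rot [-1.7993e+02 -1.5000e-01 -1.7865e+02] j6 -64.7 w 0.2 F [ 0.5 -0.  -0.2] g 0.0
[498.  178.5 279. ] total units [ 0.025 -3.235 -0.102] n 4 per row [ 0.006 -0.809 -0.026]
```

```bash
python3 -m crank '[0,0,-0.65,-0.02,0, 0,0,-0.65,-0.02,0, 0,0,-0.65,-0.02,0, 0,0,-0.65,-0.02,0, 0,0,-0.65,-0.02,0]'|sed -n '2,4p'
python3 -m crank '[0,0,-0.236,0.01,0, 0,0,-0.236,0.01,0, 0,0,-0.236,0.01,0, 0,0,-0.236,0.01,0, 0,0,-0.236,0.01,0]'|sed -n '2,4p'
python3 -m crank '[0,0,-0.225,0.07,0, 0,0,-0.225,0.07,0, 0,0,-0.225,0.07,0, 0,0,-0.225,0.07,0, 0,0,-0.225,0.07,0]'|sed -n '2,4p'
```

```text
position: [0.4991, 0.178, 0.2803]
ee_rot: [180.0, -0.1, -178.6]
ft_force: [1.6, 3.8, 3.1]
position: [0.5003, 0.1429, 0.2798]
ee_rot: [180.0, -0.0, -178.6]
ft_force: [0.5, 3.7, -1.5]
position: [0.5014, 0.1089, 0.2696]
ee_rot: [180.0, 0.0, -178.7]
ft_force: [1.3, 2.9, -0.1]
```

```bash
python3 -m crank '[0,0,-0.2,0.135,0, 0,0,-0.2,0.135,0, 0,0,-0.2,0.135,0, 0,0,-0.2,0.135,0, 0,0,-0.2,0.135,0]'|sed -n '2p;4p'
python3 -m crank '[0,0,-0.16,0.173,0, 0,0,-0.16,0.173,0, 0,0,-0.16,0.173,0, 0,0,-0.16,0.173,0, 0,0,-0.16,0.173,0]'|sed -n '2p;4p'
python3 -m crank '[0,0,-0.11,0.209,0, 0,0,-0.11,0.209,0, 0,0,-0.11,0.209,0, 0,0,-0.11,0.209,0, 0,0,-0.11,0.209,0]'|sed -n '2p;4p'
python3 -m crank '[0,0,-0.05,0.22,0, 0,0,-0.05,0.22,0, 0,0,-0.05,0.22,0, 0,0,-0.05,0.22,0, 0,0,-0.05,0.22,0]'|sed -n '2p;4p'
```

```text
position: [0.5021, 0.0789, 0.2492]
ft_force: [0.9, 2.1, 1.6]
position: [0.5025, 0.0551, 0.2231]
ft_force: [0.3, 1.2, 0.8]
position: [0.5029, 0.0387, 0.1917]
ft_force: [0.4, 0.7, 1.3]
position: [0.5032, 0.0314, 0.1587]
ft_force: [0.5, 0.5, 0.6]
```

```bash
python3 -m crank '[0,0,0,0.04,0, 0,0,0,0.04,0, 0,0,0,0.03,0, 0,0,0,0,0, 0,0,0,0,0]'|sed -n '2p;4p'
python3 -m crank '[0,0,0,-0.4,0, 0,0,0,-1,0, 0,0.3,0.4,-1,0, 0,0.6,0.8,-1,0, 0,0.6,0.8,-1,0]'|sed -n '2p;4p'
python3 -m crank '[0,0.8,0.9,-0.4,0, 0,0.8,0.9,0,0, 0,0.8,0.9,0,0, 0,0.8,0.9,0,0, 0,0,0,0,0]'|sed -n '2p;4p'
python3 - <<'E'
from h import *
p,d=snap("scene","s3");q,d=snap("top","t3")
cv2.imwrite("pics/c4.png",np.hstack([cv2.resize(p[150:280,250:390],(420,390),interpolation=2),cv2.resize(q[125:235,260:345],(301,390),interpolation=2)]))
for t in("s3","t3"):
    P=np.load(f"/tmp/{t}.npy")*1000
    s=(P[...,0]>450)&(P[...,0]<710)&(P[...,1]>-50)&(P[...,1]<170)
    for z0,z1 in((130,145),(154,168),(170,184)):
        m=s&(P[...,2]>z0)&(P[...,2]<z1); Q=P[m]
        if len(Q): print(t,z0,len(Q),np.median(Q,0).round(1),cv2.minAreaRect(Q[:,:2].astype(np.float32)))
E
python3 plan.py 581.7 5.9 220
```

```text
position: [0.5031, 0.0314, 0.1567]
ft_force: [-6.1, -1.8, 13.6]
position: [0.4562, 0.0908, 0.2899]
ft_force: [0.5, 0.6, -0.7]
position: [0.3562, 0.198, 0.3007]
ft_force: [-0.3, 0.8, 0.1]
s3 130 4666 [601.1  77.3 138.8] ((578.0657348632812, 69.25282287597656), (247.36708068847656, 186.1632080078125), 2.573185682296753)
s3 154 272 [586.6   9.  161.8] ((582.2571411132812, 6.970096588134766), (65.4625473022461, 62.301021575927734), 55.90536117553711)
s3 170 98 [587.    9.3 177.4] ((583.6153564453125, 7.323320388793945), (73.1968765258789, 15.54891300201416), 30.119165420532227)
t3 130 5358 [567.7  72.  137.6] ((579.6070556640625, 66.65165710449219), (242.37472534179688, 183.9619140625), 2.7307541370391846)
t3 154 338 [580.1   5.9 160.5] ((580.9998779296875, 4.517118453979492), (61.240135192871094, 60.74824142456055), 0.38957351446151733)
t3 170 119 [580.4   3.6 176.4] ((581.7117309570312, 5.0606689453125), (71.20344543457031, 16.662351608276367), 27.423498153686523)
t 17.85 p [358.1 196.5 300.7] rot [ 1.7998e+02  7.0000e-02 -1.7854e+02] j6 -66.0 w 0.1 F [ 0.2 -0.5  0.1] g 0.0
[581.7   5.9 220. ] total units [-7.287 -6.542  2.691] n 8 per row [-0.911 -0.818  0.336]
```

View pics/c4.png

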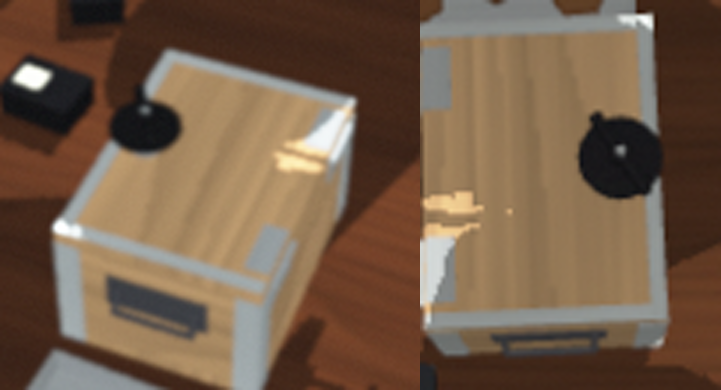

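Lid is shut (top at 137.5 mm). The knob centre is at about (581.7, 5.5) mm, and the bar points about +28° in world.

```bash
python3 -m crank '[36,-0.73,-0.655,0.23,0, 36,-0.73,-0.655,0.23,0, 36,-0.73,-0.655,0.23,0, 36,-0.73,-0.655,0.23,0, 36,-0.73,-0.655,0.23,0]'|sed -n 2p
python3 -m crank '[36,-0.73,-0.655,0.23,0, 36,-0.73,-0.655,0.23,0, 36,-0.73,-0.655,0.23,0, 36,-0.73,-0.655,0.23,0, 36,-0.73,-0.655,0.23,0]'|sed -n 2p
python3 -m crank '[36,0,0,0,-0.95, 36,0,0,0,-0.95, 36,0,0,0,-0.95, 36,0,0,0,-0.9, 36,0,0,0,-0.75]'|sed -n 2,5p
python3 plan.py 581.7 5.5 185
```

```text
position: [0.4716, 0.0984, 0.2655]
position: [0.5832, 0.0024, 0.2308]
position: [0.5823, 0.0033, 0.2311]
ee_rot: [-180.0, 0.0, -151.5]
ft_force: [-0.1, -0.6, 0.1]
width: 0.0363
t 19.35 p [582.3   3.3 231.1] rot [-179.99    0.   -151.52] j6 -120.4 w 36.3 F [-0.1 -0.6  0.1] g 0.0
[581.7   5.5 185. ] total units [-0.018  0.074  1.536] n 2 per row [-0.009  0.037  0.768]
```

```bash
python3 -m crank '[36,-0.01,0.037,0.6,0, 36,-0.01,0.037,0.6,0, 36,0,0,0.4,0, 36,0,0,0.03,0, 10,0,0,0,0]' 25|sed -n 2,6p
python3 -m crank '[10,0,0,0,0, 10,0,0,0,0, 10,0,0,0,0, 10,0,0,0.05,0, 10,0,0,0.05,0]'|sed -n 2,6p
python3 -m crank '[10,0,0,0.05,0, 10,0,0,0.05,0, 10,0,0,0.05,0, 10,0,0,0,0, 10,0,0,0,0]'|sed -n 2,6p
```

```text
position: [0.5816, 0.0065, 0.1823]
ee_rot: [180.0, -0.0, -151.7]
ft_force: [0.4, 0.2, 0.3]
width: 0.0308
grasp_force: 0.0
position: [0.5825, 0.006, 0.1804]
ee_rot: [-179.8, 0.1, -151.6]
ft_force: [1.5, -9.9, 3.4]
width: 0.0171
grasp_force: 25.0
position: [0.583, 0.006, 0.1775]
ee_rot: [-179.8, 0.1, -151.6]
ft_force: [-5.5, -10.6, 23.9]
width: 0.0167
grasp_force: 25.0
```

```bash
python3 -m crank '[10,0.018,-0.03,0,0, 10,0,0,0,0.7, 10,0,0,0,0.7, 10,0,0,0,0.7, 10,0,0,0,0.7]'|sed -n 2,6p
python3 -m crank '[10,0,0,0,0.7, 10,0,0,0,0.7, 10,0,0,0,0.7, 10,0,0,0,0.7, 10,0,0,0,0.7]'|sed -n 2,6p; python3 plan.py
```

```text
position: [0.583, 0.0055, 0.1774]
ee_rot: [-179.9, 0.2, -168.6]
ft_force: [-4.9, -5.6, 22.9]
width: 0.017
grasp_force: 25.0
position: [0.583, 0.0053, 0.1773]
ee_rot: [-180.0, 0.2, 170.4]
ft_force: [-5.5, -9.0, 20.7]
width: 0.017
grasp_force: 25.1
t 21.85 p [583.    5.3 177.3] rot [-179.96    0.23  170.41] j6 -82.1 w 17.0 F [-5.5 -9.  20.7] g 25.1
```

```bash
python3 - <<'E'
from h import *
p,d=snap("scene","s4")
cv2.imwrite("pics/c5.png",cv2.resize(p[130:220,250:350],None,fx=6,fy=6,interpolation=2))
P=np.load("/tmp/s4.npy")*1000; P0=np.load("/tmp/s3.npy")*1000
for A in(P0,P):
    m=(np.hypot(A[...,0]-583,A[...,1]-7)<34)&(A[...,2]>147)&(A[...,2]<168)&(p.max(2)<60)&(A[...,0]>595)
    print(m.sum(),np.median(A[m],0).round(1))
E
```

```text
85 [605.1   6.2 161.8]
72 [603.1  10.3 157.4]
```

View pics/c5.png

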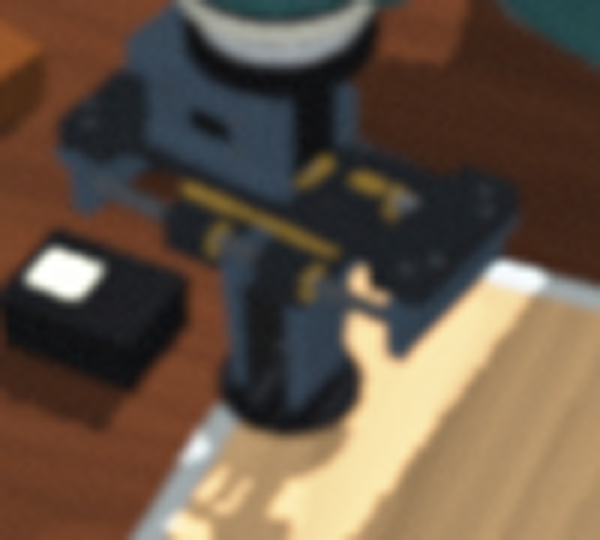

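The fingers straddle the bar on the skirt, which is 4.4 mm down, so the thread is resting on the nut. I'll keep turning while pressed.

```bash
python3 -m crank '[10,0,0,0.02,0.8, 10,0,0,0,0.8, 10,0,0,0,0.8, 10,0,0,0,0.8, 10,0,0,0,0.8]'|sed -n 2,4p
python3 -m crank '[10,0,0,0,0.8, 10,0,0,0,0.8, 10,0,0,0,0.8, 10,0,0,0,0.8, 10,0,0,0,0.8]'|sed -n 2,4p
python3 -m crank '[10,0,0,0,0.8, 10,0,0,0,0.8, 10,0,0,0,0.8, 10,0,0,0,0.8, 10,0,0,0,0.8]'|sed -n 2,4p; python3 plan.py
```

```text
position: [0.5831, 0.0049, 0.1771]
ee_rot: [180.0, 0.3, 146.4]
ft_force: [-7.6, -12.1, 26.7]
position: [0.5826, 0.0047, 0.1763]
ee_rot: [179.9, 0.2, 122.4]
ft_force: [-2.8, -12.4, 14.0]
position: [0.5821, 0.0045, 0.1752]
ee_rot: [179.9, 0.2, 98.4]
ft_force: [-0.5, -15.9, 3.3]
t 23.4 p [582.1   4.5 175.2] rot [1.7991e+02 1.6000e-01 9.8400e+01] j6 -10.1 w 16.9 F [ -0.5 -15.9   3.3] g 25.0
```

```bash
python3 -m crank '[10,0,0,0.04,0, 10,0,0,0.03,0, 10,0,0,0,0, 10,0,0,0,0, 10,0,0,0,0]'|sed -n 2,4p
```

```text
position: [0.5821, 0.0045, 0.1731]
ee_rot: [179.9, 0.2, 98.6]
ft_force: [-1.2, -14.4, 4.1]
```

```bash
python3 -m crank '[10,0,0,0.04,0, 10,0,0,0.04,0, 10,0,0,0,0, 10,0,0,0,0, 10,0,0,0,0]'|sed -n 2,4p
python3 -m crank '[10,0,0,0.04,0, 10,0,0,0.04,0, 10,0,0,0,0, 10,0,0,0,0, 10,0,0,0,0]'|sed -n 2,4p
```

```text
position: [0.5821, 0.0045, 0.1707]
ee_rot: [179.9, 0.2, 98.6]
ft_force: [-0.2, -15.3, 5.2]
position: [0.5821, 0.0045, 0.1684]
ee_rot: [179.9, 0.2, 98.6]
ft_force: [-1.0, -15.3, 5.8]
```

```bash
python3 -m crank '[10,-0.04,0,0.04,0, 10,0,0,0.04,0, 10,0,0,0,0, 10,0,0,0,0, 10,0,0,0,0]'|sed -n 2,4p
python3 -m crank '[10,0,0,0.02,0.6, 10,0,0,0.02,0.6, 10,0,0,0,0.6, 10,0,0,0,0.6, 10,0,0,0,0.6]'|sed -n 2,4p
```

```text
position: [0.5822, 0.0041, 0.1662]
ee_rot: [179.9, 0.1, 98.6]
ft_force: [-2.0, -6.9, 9.3]
position: [0.5821, 0.0041, 0.1658]
ee_rot: [179.9, 0.1, 80.4]
ft_force: [-10.7, -6.8, 24.7]
```

```bash
cat > sk.py <<'E'
from h import *
p,d=snap("scene","s5")
P=np.load("/tmp/s5.npy")*1000; P0=np.load("/tmp/s3.npy")*1000; P1=np.load("/tmp/s4.npy")*1000
for A,n in((P0,"s3"),(P1,"s4"),(P,"s5")):
    q=cv2.imread(f"pics/{n}.png")
    m=(np.hypot(A[...,0]-582,A[...,1]-7)<32)&(A[...,2]>141)&(A[...,2]<168)&(q.max(2)<60)&(A[...,0]>596)
    print(n,m.sum(),np.percentile(A[m][:,2],[20,50,80]).round(1))
cv2.imwrite("pics/c6.png",cv2.resize(p[130:220,250:350],None,fx=6,fy=6,interpolation=2))
E
python3 sk.py; python3 plan.py
```

```text
s3 60 [160.3 162.  163.8]
s4 63 [155.5 157.2 161.1]
s5 73 [144.6 145.8 147.1]
t 25.95 p [582.1   4.1 165.8] rot [1.7993e+02 5.0000e-02 8.0190e+01] j6 8.0 w 17.2 F [-11.5  -6.7  23.9] g 25.0
```

View pics/c6.png

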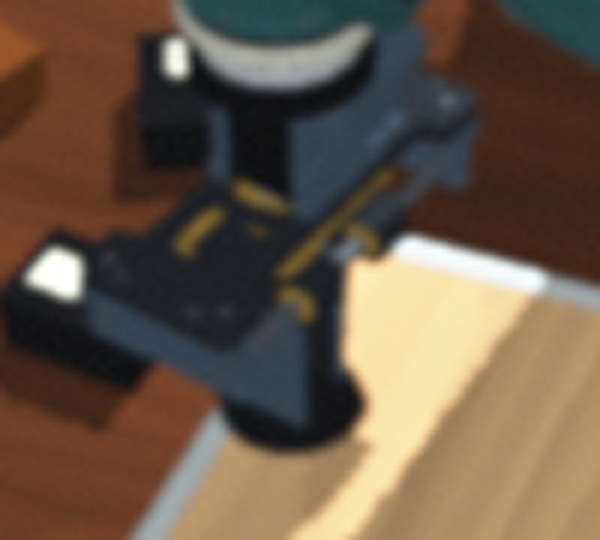

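```bash
for i in 1 2 3; do python3 -m crank '[10,0,0,0,0.9, 10,0,0,0,0.9, 10,0,0,0,0.9, 10,0,0,0,0.9, 10,0,0,0,0.9]'|sed -n 2,4p; python3 -c "
from rig import manip;s=manip.observe();print(s['torque'].round(2),s['joint_pos'][5].round(1))"; done
```

```text
position: [0.5817, 0.0043, 0.1658]
ee_rot: [180.0, 0.0, 53.3]
ft_force: [-13.6, -4.3, 27.4]
[-0.97  2.69  0.09] 34.8
position: [0.5814, 0.0046, 0.1657]
ee_rot: [180.0, 0.0, 26.3]
ft_force: [-15.9, -1.9, 28.0]
[-0.27  3.01  0.05] 61.8
position: [0.5813, 0.005, 0.1657]
ee_rot: [-180.0, 0.0, -0.7]
ft_force: [-16.7, 2.4, 28.0]
[0.54 3.05 0.03] 88.8
```

```bash
for i in 1 2 ; do python3 -m crank '[10,0,0,0,0.9, 10,0,0,0,0.9, 10,0,0,0,0.9, 10,0,0,0,0.9, 10,0,0,0,0.9]'|sed -n 2,4p; python3 -c "
from rig import manip;s=manip.observe();print(s['torque'].round(2),s['joint_pos'][5].round(1))"; done
```

```text
position: [0.5814, 0.0054, 0.1657]
ee_rot: [-180.0, 0.0, -27.7]
ft_force: [-14.4, 7.7, 28.0]
[1.21 2.86 0.08] 115.8
position: [0.5817, 0.0057, 0.1658]
ee_rot: [-179.9, 0.1, -54.7]
ft_force: [-12.5, 9.8, 25.7]
[1.84 2.54 0.06] 142.8
```

```bash
python3 -m crank '[10,0,0,0,0.9, 10,0,0,0,0.9, 10,0,0,0,0.9, 10,0,0,0,0.9, 10,0,0,0,0.9]'|sed -n 2,4p
python3 -m crank '[40,0,0,-0.1,0, 40,0,0,0,0, 40,0,0,0,0, 40,0,0,-0.5,0, 40,0,0,-0.6,0]'|sed -n 2,5p
python3 -m crank '[40,0,0,-0.8,-1, 40,0,0,-0.2,-1, 40,0,0,0,-1, 40,0,0,0,-1, 40,0,0,0,-1]'|sed -n 2,5p
python3 - <<'E'
from h import *
p,d=snap("scene","s6")
P=np.load("/tmp/s6.npy")*1000
m=(np.hypot(P[...,0]-582,P[...,1]-7)<38)&(P[...,2]>141)&(P[...,2]<182)&(p.max(2)<60)
Q=P[m]; print(np.histogram(Q[:,2],bins=range(140,184,3)))
cv2.imwrite("pics/c7.png",cv2.resize(p[130:220,250:350],None,fx=6,fy=6,interpolation=2))
E
python3 plan.py
```

```text
position: [0.5821, 0.0058, 0.1658]
ee_rot: [-179.9, 0.1, -81.7]
ft_force: [-9.7, 11.5, 24.1]
position: [0.5811, 0.0047, 0.2]
ee_rot: [179.9, 0.0, -81.4]
ft_force: [0.4, -0.1, 0.4]
width: 0.0401
position: [0.5816, 0.0047, 0.2306]
ee_rot: [-180.0, -0.0, -51.2]
ft_force: [0.3, -0.2, 0.0]
width: 0.0401
(array([ 1, 33, 91, 31, 23, 24, 25, 34, 14,  0,  0,  0,  0,  0]), array([140, 143, 146, 149, 152, 155, 158, 161, 164, 167, 170, 173, 176,
       179, 182]))
t 30.0 p [581.6   4.7 230.5] rot [-1.7997e+02 -3.0000e-02 -5.0830e+01] j6 139.0 w 39.9 F [-0.3  0.1 -0.5] g 0.0
```

View pics/c7.png

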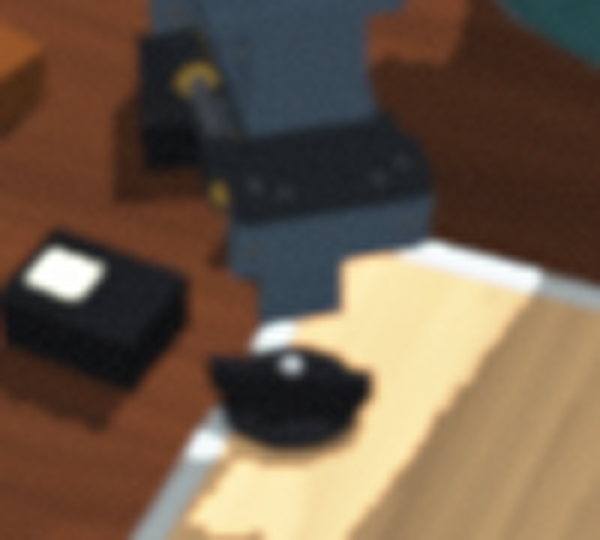

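The bolt has caught and stays down (skirt about 147–148). The bar has turned with the grip, and its ends are at (215,370) and (365,390). Next I measure the bar angle and regrip for the second half.

```bash
python3 - <<'E'
from h import *
P=np.load("/tmp/s6.npy")*1000;p=cv2.imread("pics/s6.png")
m=(np.hypot(P[...,0]-582,P[...,1]-7)<42)&(P[...,2]>157)&(P[...,2]<168)&(p.max(2)<60)
print(m.sum(),cv2.minAreaRect(P[m][:,:2].astype(np.float32)))
Q=P[m][:,:2]; c=Q-Q.mean(0); w=np.linalg.svd(c)[2][0]; print(Q.mean(0),np.degrees(np.arctan2(w[1],w[0])))
E
```

```text
78 ((584.099365234375, 6.4737091064453125), (13.726670265197754, 65.43970489501953), 13.553858757019043)
[585.25703871   8.38071702] 105.80710670004079
```

```bash
for i in 1 2 3 4 5; do python3 -m crank '[40,0,0,0,-1, 40,0,0,0,-1, 40,0,0,0,-1, 40,0,0,0,-1, 40,0,0,0,-1]'|sed -n 3p; done
python3 -m crank '[40,0,0,0.5,-0.8, 40,0,0,0.6,0, 40,0,0,0.6,0, 36,0,0,0.3,0, 10,0,0,0,0]' 30|sed -n 2,5p
python3 -m crank '[10,0,0,0,0, 10,0,0,0,0, 10,0,0,0.06,0, 10,0,0,0.06,0, 10,0,0,0,0]' |sed -n 2,6p; python3 plan.py
```

```text
ee_rot: [-180.0, -0.0, -21.3]
ee_rot: [180.0, -0.0, 8.7]
ee_rot: [180.0, -0.0, 38.7]
ee_rot: [180.0, -0.0, 68.7]
ee_rot: [180.0, 0.0, 98.7]
position: [0.581, 0.0047, 0.1689]
ee_rot: [-179.9, -0.0, 103.3]
ft_force: [-0.6, 0.4, 1.1]
width: 0.0305
position: [0.5824, 0.0047, 0.1681]
ee_rot: [179.9, 0.0, 103.3]
ft_force: [-8.7, -1.3, 23.4]
width: 0.0169
grasp_force: 30.1
t 33.5 p [582.4   4.7 168.1] rot [1.7992e+02 3.0000e-02 1.0334e+02] j6 -15.2 w 16.9 F [-8.7 -1.3 23.4] g 30.1
```

```bash
for i in 1 2 3; do python3 -m crank '[10,0,0,0.01,0.9, 10,0,0,0,0.9, 10,0,0,0.01,0.9, 10,0,0,0,0.9, 10,0,0,0.01,0.9]'|sed -n 2,4p; python3 -c "
from rig import manip;s=manip.observe();print(s['torque'].round(2),s['joint_pos'][5].round(1))"; done
```

```text
position: [0.5824, 0.0047, 0.1678]
ee_rot: [179.9, -0.0, 76.1]
ft_force: [-13.9, -0.2, 37.2]
[-0.06  2.78  0.03] 12.1
position: [0.5824, 0.0048, 0.1676]
ee_rot: [179.9, -0.1, 49.1]
ft_force: [-15.8, 2.4, 33.9]
[0.36 3.05 0.08] 39.1
position: [0.5827, 0.005, 0.1666]
ee_rot: [180.0, -0.1, 22.1]
ft_force: [-12.8, 6.0, 35.2]
[0.79 2.58 0.08] 66.1
```

```bash
for i in 1 2; do python3 -m crank '[10,0,0,0,0.9, 10,0,0,0,0.9, 10,0,0,0,0.9, 10,0,0,0,0.9, 10,0,0,0,0.9]'|sed -n 2,4p; python3 -c "
from rig import manip;s=manip.observe();print(s['torque'].round(2),s['joint_pos'][5].round(1))"; done
```

```text
position: [0.5828, 0.005, 0.1666]
ee_rot: [-180.0, -0.1, -4.9]
ft_force: [-13.5, 1.7, 38.4]
[0.37 2.72 0.01] 93.1
position: [0.5833, 0.0046, 0.1662]
ee_rot: [-179.9, -0.2, -31.8]
ft_force: [-5.3, -1.7, 27.7]
[-0.31  1.19  0.33] 120.0
```

```bash
for i in 1 2; do python3 -m crank '[10,0,0,0,0.7, 10,0,0,0,0.7, 10,0,0,0,0.7, 10,0,0,0,0.7, 10,0,0,0,0.7]'|sed -n 2,5p; python3 -c "
from rig import manip;s=manip.observe();print(s['torque'].round(2),s['joint_pos'][5].round(1))"; done
```

```text
position: [0.5836, 0.0044, 0.1659]
ee_rot: [-179.8, -0.2, -52.7]
ft_force: [-2.4, -2.1, 21.2]
width: 0.0185
[-0.3   0.42  1.43] 140.9
position: [0.5835, 0.0045, 0.1659]
ee_rot: [-179.8, -0.2, -73.6]
ft_force: [-1.8, -1.8, 21.9]
width: 0.023
[-0.2   0.45  2.39] 161.9
```

```bash
python3 -m crank '[45,0,0,0,0, 45,0,0,-0.05,0, 45,0,0,-0.1,0, 45,0,0,-0.6,0, 45,0,0,-1,0]'|sed -n 2,5p
python3 -m crank '[45,0,0,-1,-1, 45,0,0,-1,-1, 45,0,0,-1,-1, 45,0,0,-1,-1, 45,0,0,-1,-1]'|sed -n 2,3p
python3 plan.py 400 250 390
```

```text
position: [0.5801, 0.0049, 0.2146]
ee_rot: [179.8, 0.1, -73.7]
ft_force: [-0.0, -0.1, 0.4]
width: 0.0455
position: [0.5811, 0.0048, 0.3672]
ee_rot: [-180.0, 0.0, -43.4]
t 38.0 p [581.1   4.8 367.2] rot [-179.99    0.    -43.45] j6 131.6 w 45.2 F [ 0.  -0.2  0.4] g 0.0
[400. 250. 390.] total units [-10.005  -1.783  -0.76 ] n 11 per row [-0.91  -0.162 -0.069]
```

```bash
for i in 1 2; do python3 -m crank '[45,-0.95,-0.17,-0.07,0, 45,-0.95,-0.17,-0.07,0, 45,-0.95,-0.17,-0.07,0, 45,-0.95,-0.17,-0.07,0, 45,-0.95,-0.17,-0.07,0]'|sed -n 2p; done
python3 - <<'E'
from h import *
p,d=snap("scene","s7");q,d=snap("top","t7")
cv2.imwrite("pics/c8.png",np.hstack([cv2.resize(p[150:280,250:390],(420,390),interpolation=2),cv2.resize(q[125:235,260:345],(301,390),interpolation=2)]))
for t in("t3","t7","s3","s7"):
    P=np.load(f"/tmp/{t}.npy")*1000; im=cv2.imread(f"pics/{t}.png")
    r=np.hypot(P[...,0]-582,P[...,1]-5.5)
    Z=P[...,2][(r>12)&(r<28)&(im.max(2)<70)&(P[...,2]>120)]
    lid=P[...,2][(r>60)&(r<100)&(P[...,1]>30)&(P[...,2]>125)]
    print(t,np.percentile(Z,[10,30,50,70,90]).round(1),np.median(lid).round(1))
E
```

```text
position: [0.495, 0.1223, 0.3765]
position: [0.4095, 0.2391, 0.387]
t3 [158.6 160.  161.  162.2 174.9] 137.4
t7 [142.1 143.5 144.4 145.5 159.3] 137.4
s3 [159.5 161.3 162.2 163.6 176.5] 138.7
s7 [143.9 145.5 146.7 149.7 161.2] 138.7
```

View pics/c8.png

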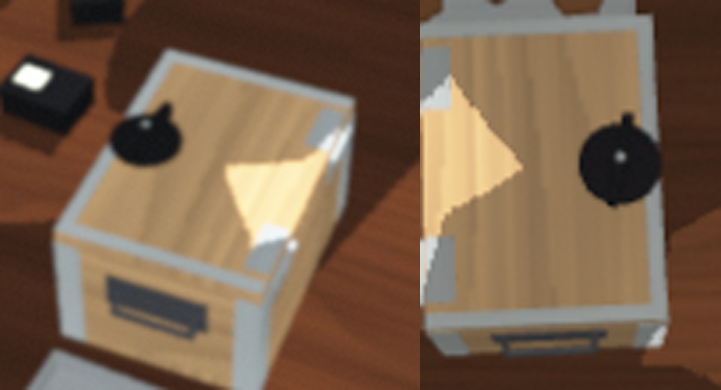

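The lid is flat and the knob is fully down: the skirt dropped about 16 mm, to 144.4, after a firm jam. The arm is clear of everything.

```bash
python3 -c "
from rig import job; print(job.sign_off())"
```

```text
the job is handed in; nothing more can be done
None
```

I stacked the last finds box squarely on the two in the case, shut the lid, screwed the bolt home until it jammed, and handed the job in; the sign-off gave no verdict.

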